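Present the notched oil-debris slide on the light pad

ROBOT

A 6-joint arm with a two-finger parallel gripper is mounted at the origin on the work surface. World frame = base frame: x ahead of the robot, y to its left, z up, the work surface at z = 0. Lengths are in mm, angles in rad, forces in N, time in s.
With the tool pointing down it reaches from about 300 to 875 mm from the base axis. Payload 4.2 kg.
Tool frame: the origin (TCP) lies at the very end of the fingers, on their centre line; the grasp point (between the pads) lies 19 mm behind it (bot.hold_point_z is the distance from the TCP to the grasp point, in mm); z points along the fingers, y is the direction in which the jaws open and shut (so a half turn about z gives the same grasp; the last joint's range is limited). The gripper opens to 85 mm and grips with 20 to 120 N. Pads are 22 mm wide; open, the fingers measure 114 mm over their backs; the gripper's body (76 mm by 85 mm) begins 54 mm behind the grasp point. The pads swing forward as they close: fully open they stand 13 mm farther back than shut.
Start: joints at [-1.293, 0.32, 1.565, -0, 1.257, -0.02], TCP at [168.718, -549.705, 231.338] pointing down, gripper open.
Joint ranges: [-3.11, 3.11], [-0.84, 2.01], [0.21, 2.61], [-1.34, 4.49], [0.05, 2.63], [-2.56, 2.56]. Speed limits (rad/s): [2.57, 2.57, 3.14, 3.14, 3.14, 3.14].

INTERFACE

Orientations are given as [roll, pitch, yaw] about the fixed x, y, z axes, in that order (R = Rz(yaw) Ry(pitch) Rx(roll)).
In Python, from workcell import bot, cams, finder gives the robot as it stands. The module is installed in compiled form; this text tells all that it offers.
- The arm moves only by the tool drive_tool, never from a script. Its arguments are lists of equal length, an entry for each row: "xyz": the shift along the tool's x, y, z in m, a list of three; "rot": the turn, a rotation vector about the tool's x, y, z in rad, a list of three; "hand": the opening, from 0 (shut) to 1 (fully open). In form: {"xyz": [[tx, ty, tz], ...], "rot": [[rx, ry, rz], ...], "hand": [hand, ...]}. A call has 1 to 10 rows; each row is the pose to reach, as a shift and turn from the pose measured when the call began, along the tool's axes at that moment; what a row does not reach only later rows make up. A row lasts 1/12 s, in which the tool goes at most 41.7 mm and 7.16 degrees, less where a joint would pass 70% of its speed; a pose out of reach is approached as far as the arm can. A call with a gripper value outside its range is refused whole. The fingers move at their own pace and stop on an object; the grip force is fixed at half the most. Time passes only in rows, so rows that repeat a pose let the fingers close. It gives the time, the measured TCP pose, the force and the opening at its end, in the units of the state.
- bot.sense(): the state, without advancing time (a new reading comes with each control period).
- cams.grab_frame(name): name is "scene" or "top"; returns (picture, depth): 420x560x3 uint8, red, green, blue; 420x560 float32, mm along the optical axis (not along the pixel's ray), 0 where there is no reading.
- cams.camera_params(name): a dict with "fov_y" (degrees; the focal length in pixels is half the picture's height over the tangent of half this angle, whatever the lens; pixels are square), "cx", "cy" (the principal point, pixels), "D" ([k1, k2, p1, p2, k3] as OpenCV has them; the pictures are not rectified), "R" (3x3) and "t" (3): a world point X has camera coordinates R X + t. Camera axes: x right, y down, z forward; pixel columns grow to the right and rows downward; lengths in mm; the calibration is good to about 2 mm. A picture is of the moment at which its call begins. camera_params takes no time and is no camera call.
- bot.close_job(): hands the job in, once; it reports no verdict.
Trained networks look in the newest picture that a camera, given by its name, has taken for a name from the list of things; names that differ only in an ending like _2 or _b are one class to them, and where a whole thing is asked for, a point or a joint stands for the part that bears it (a point fixed in the world has none). Each returns a list of dicts, best first, with "conf" (0 to 1); they miss things now and then, are a little off and sometimes report something else, mostly with a low value. They report only what shows in the picture. A call takes as long as a camera call. They do not tell look-alikes from the thing itself.
- finder.find_in(camera, query): "pixel" ([column, row] in pixels, amid what is visible of it).
- finder.regions_of(camera, query): "pixels" (420x560 bool, what is visible of it) and "pixel" ([column, row] in pixels, amid what is visible of it).
The state is a dict: "clock": time; "q": joint angles; "joint_velocities": joint speeds; "joint_torque": joint torques, N m; "tool_pos": TCP position; "tool_rot": TCP orientation; "ft_force": force on the tool from outside, world axes, zero at the start; "moment": the same for the moment, N m; "width": finger opening in mm.
Only numpy, scipy, OpenCV 4.12 (cv2) and the standard library are available. Lean on these libraries where they do the work, as an engineer would, in place of code of your own. Each camera call takes 0.05 s, during which the arm holds its last target.

TASK

One of the three glass slides leaning in the rack has a small notch cut out of a corner of its frosted end. Take that slide out and hold it up for inspection over the middle of the light pad, about 8 cm above the glowing surface: level, label side up, its length in line with the pad and its frosted end towards the pad's red strip. Leave the two spare slides in the rack and the spray can where they are, and finish while still holding the slide there, steady and in the gripper alone.

Things in the scene. Friction and masses are not known exactly. Their poses are not given: they have to be found in the camera images.
- slide_center (a point): centre of the notched glass slide, loose, 120 x 44 x 6 mm, about 80 g. Own axes: x along its length to the frosted (whitish) end, y across its width, z out of the label face. The last 40 mm at +x are frosted; a 14 x 14 mm notch edged in black is cut from the corner at +x, -y. Starts in any of the rack's 3 bays, frosted end up, leaning back 50 degrees from vertical, label face slanting up.
- slide_label (a point): middle of the frosted end on the label face of the notched slide: 40 mm from the slide's centre along its +x and 3 mm along its +z. A blank white paper patch with a blue band marks this face; the back has none.
- spare_a_center (a point): centre of a spare slide: same size, mass, label, axes and lean, but no notch. To be left in the rack.
- spare_b_center (a point): centre of the other spare slide, like the first. To be left in the rack.
- rack_base (a point): middle of the top of the fixed dark steel rack's foot plate (130 x 310 x 12 mm, top 12 mm above the table). x: the way the slides lean back; y: along the row. Three bays at y = -105, 0, +105 mm; a slide's centre stands 50 mm above this point's height, at x = 0. Neighbouring slides are 61 mm apart.
- rack_rest (a point): upper end of the middle bay's back strip. Each slide leans on such a strip, 18 mm wide, 6 mm thick, from its lower end to 10 mm past its centre, on a 16 mm wide post, so its long edges are free. Its lower end stands on a 40 mm wide ledge with a lip 4 mm high, 3 mm clear of the label face: draw the slide up some 20 mm along its length first.
- pad_top (a point): middle of the top surface of the light pad, a fixed grey box 180 x 120 mm, 27 mm high, with a glowing white window and a red strip along one short end. x axis: along its length towards the red strip; z up.
- spray_can_mid (a point): middle, half-way up, of an upright spray can with a yellow label, 64 mm wide, 190 mm high, 0.32 kg. To be left alone.
Not all that is in view belongs to the job. What is shaped like the part that bears slide_center but orange is not meant. What is shaped like the part that bears pad_top but pink is not meant.

How it is judged (in metres and radians):
At the end, for the whole second after the job is handed in: Notched slide still and in the fingers alone, centre within 30 mm of the pad's middle and 50-115 mm above its top, label up, level within 12 deg, length within 15 deg of the pad's with frosted end to the red strip; spares and can within 25 mm of their start (horizontal distance between slide_center and pad_top below 0.03 m and z of slide_center in the frame of pad_top between 0.05 and 0.115 m and angle between slide_center's own z axis and vertical below 0.21 rad and angle between the x axis of slide_center and the x axis of pad_top, either way round below 0.26 rad and x of slide_label in the frame of pad_top above 0 m and contact force between slide and the fingers above 0.5 N and contact force between slide and pad below 0.05 N and linear speed of slide below 0.03 m/s and distance of each of spare_a_center, spare_b_center, spray_can_mid from where it was at the start of the episode below 0.025 m); the arm keeps its last pose, push and grip.
It fails at once if a spare slide or the spray can is knocked out of place (25 mm) (distance of any of spare_a_center, spare_b_center, spray_can_mid from where it was at the start of the episode above 0.025 m).
It also fails if it takes over 38 s, if anything falls off the work surface, if the arm or the gripper's body presses on something with over 40 N, if the wrist force passes 120 N, or if a joint passes its speed limit or range.

## Working session

There is one attempt and no reset: what is moved stays moved. The work goes in short steps, Python scripts to look and compute and a tool call to move; the robot and the scene stay as the last step left them, time stands still between calls to the robot, and variables do not carry over. Pictures are saved under pics/ and viewed, and the job is handed in when it is done.

Besides the shell and the picture viewer there is one more tool, called after ">>>" as name(argument=value, ...) on one line, values as JSON. drive_tool: Moves the arm, as the interface text tells. Its arguments: {"type":"object","properties":{"xyz":{"type":"array","items":{"type":"array","items":{"type":"number"}}},"rot":{"type":"array","items":{"type":"array","items":{"type":"number"}}},"hand":{"type":"array","items":{"type":"number"}}},"required":["xyz","rot","hand"]}

```bash
mkdir -p pics
cat > h.py <<'E'
import numpy as np, cv2
from workcell import bot, cams, finder
def cam(n):
    p=cams.camera_params(n); f=210/np.tan(np.radians(p["fov_y"])/2)
    K=np.array([[f,0,p["cx"]],[0,f,p["cy"]],[0,0,1]]); return K,np.array(p["D"],float),np.array(p["R"]),np.array(p["t"])
def grab(n):
    im,d=cams.grab_frame(n); np.savez(f"{n}.npz",im=im,d=d); return im,d
def world(n,pix,d):
    K,D,R,t=cam(n); pix=np.array(pix,float).reshape(-1,2)
    u=cv2.undistortPoints(pix.reshape(-1,1,2),K,D).reshape(-1,2)
    z=np.array([d[int(round(b)),int(round(a))] for a,b in pix])
    X=np.c_[u*z[:,None],z]
    return (X-t)@R
def cloud(n,d):
    h,w=d.shape; g=np.stack(np.meshgrid(np.arange(w),np.arange(h)),-1).reshape(-1,1,2).astype(float)
    K,D,R,t=cam(n); u=cv2.undistortPoints(g,K,D).reshape(-1,2)
    z=d.reshape(-1); X=np.c_[u*z[:,None],z]; W=(X-t)@R; W[z==0]=np.nan
    return W.reshape(h,w,3)
E
python3 - <<'E'
from h import *
for n in("scene","top"):
    im,d=grab(n); cv2.imwrite(f"pics/{n}0.png",im[:,:,::-1])
    K,D,R,t=cam(n); print(n,K[0,0],-R.T@t,R[2],D)
print(bot.sense())
E
```

```text
scene 526.7768881080249 [1372.05250046  460.36509255  806.30052135] [-0.70565605 -0.35630694 -0.61244992] [-0.03652081  0.          0.          0.          0.        ]
top 383.5043766621995 [412.56145274  39.33227805 946.28801723] [ 1.29938853e-01  8.08067198e-04 -9.91521680e-01] [-0.10964355  0.          0.          0.          0.        ]
{'clock': 0.1, 'q': array([-1.29301588e+00,  3.20221718e-01,  1.56558070e+00, -1.79357232e-05,
        1.25741469e+00, -2.00026215e-02]), 'joint_velocities': array([ 0.00187436, -0.00033753, -0.00451376,  0.0004281 , -0.00166669,
        0.00190364]), 'joint_torque': array([ 6.02285691e-04, -4.16409481e+01, -2.34704465e+01,  4.66544861e-05,
        4.87716621e-03, -7.90516879e-06]), 'tool_pos': array([ 168.57842515, -549.26930508,  230.56074637]), 'tool_rot': array([-3.13996818e+00, -1.54414425e-05,  2.97788598e-01]), 'ft_force': array([-0.13668884,  0.07496233, -0.10663016]), 'moment': array([ 0.05131531, -0.00010724,  0.01201822]), 'width': 85.17331296595563}
```

View pics/scene0.png

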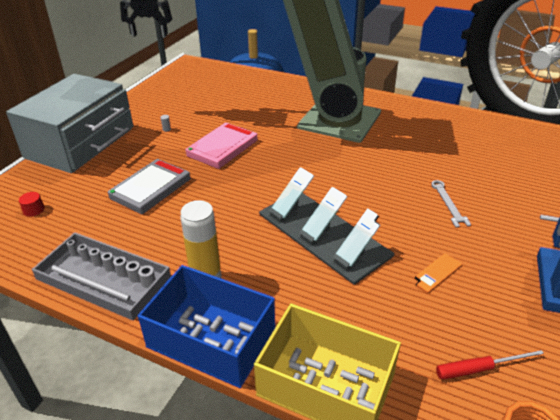

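View pics/top0.png

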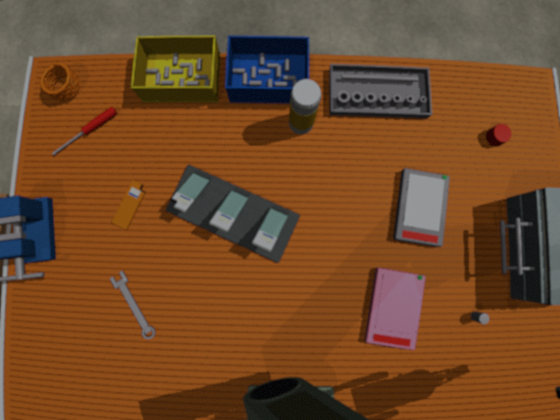

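Run:
```python
from h import *
a=np.load("scene.npz");b=np.load("top.npz")
c1=cv2.resize(a["im"][150:290,250:400],None,fx=5,fy=4*1.25,interpolation=cv2.INTER_CUBIC)[:600,:]
c2=cv2.resize(b["im"][155:270,155:310],None,fx=5,fy=5,interpolation=cv2.INTER_CUBIC)
cv2.imwrite("pics/c1.png",c1[:600,:,::-1]);cv2.imwrite("pics/c2.png",c2[:,:,::-1])
W=cloud("top",b["d"]);np.save("wt.npy",W);W2=cloud("scene",a["d"])
for p in [(190,190),(230,210),(270,230),(425,205),(420,237),(440,180),(305,92),(395,305),(415,340)]: print(p,W[p[1],p[0]].round(1))
for p in [(372,220),(340,195),(305,175),(357,238),(150,185),(198,215)]: print(p,W2[p[1],p[0]].round(1))
```

```text
(190, 190) [562.8 245.1  62.6]
(230, 210) [516.8 148.5  66.7]
(270, 230) [472.3  55.   66.6]
(425, 205) [ 542.4 -323.7   28.3]
(420, 237) [ 463.7 -309.    27.9]
(440, 180) [ 605.9 -364.5   28.9]
(305, 92) [752.9 -14.2 191.6]
(395, 305) [ 301.  -244.8   28.8]
(415, 340) [ 217.7 -294.6   26. ]
(372, 220) [532.9 264.4  97.1]
(340, 195) [483.2 175.   99.9]
(305, 175) [443.8  74.1  99.2]
(357, 238) [561.7 244.2  62.7]
(150, 185) [ 551.  -304.2   26.9]
(198, 215) [760.1  -7.3 187.3]
```

View pics/c1.png

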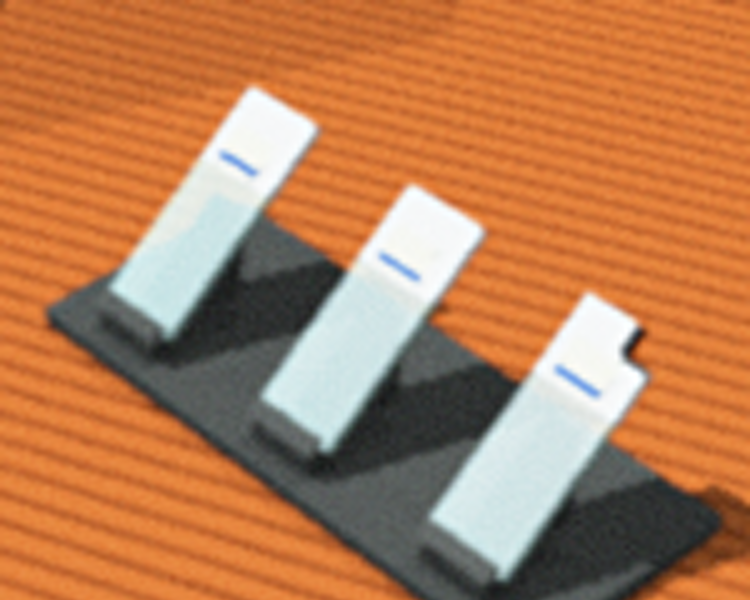

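View pics/c2.png

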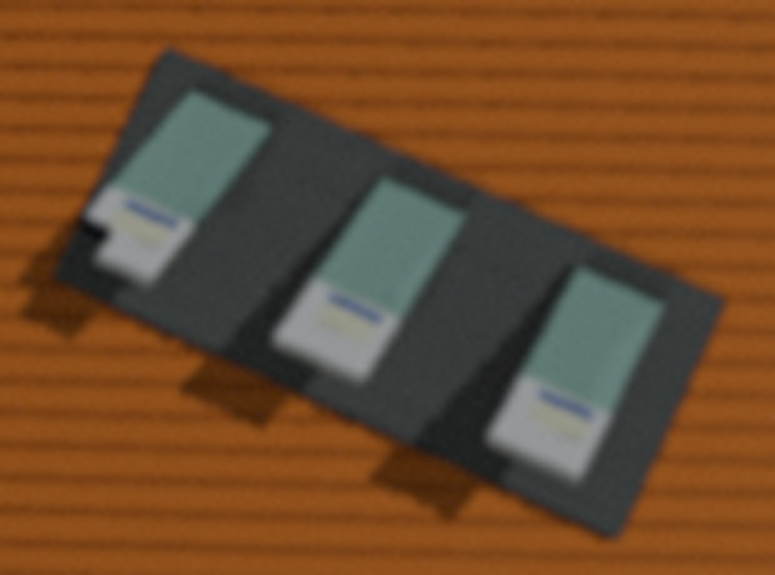

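The candidates are the slides at scene (357,238), (325,215) and (292,193), plus an orange look-alike at (438,272). In both enlarged crops only the slide at scene (357,238) / top (190,190) has the black-edged notch, so that's the one. The real pad is the grey box at top (422,207). The pink one is a decoy. Next I'll fit the geometry.

Run:
```python
from h import *
P={}
for n in("scene","top"):
    z=np.load(n+".npz"); W=cloud(n,z["d"]); im=z["im"].astype(int)
    m=(W[...,0]>380)&(W[...,0]<680)&(W[...,1]>-20)&(W[...,1]<330)&(W[...,2]>22)&(W[...,2]<140)
    b=(im[...,2]>im[...,0]-25)&(im.sum(-1)>(270 if n=="top" else 450))
    m&=b
    m=cv2.erode(m.astype(np.uint8),np.ones((3,3)))
    k,l,s,c=cv2.connectedComponentsWithStats(m)
    for i in range(1,k):
        if s[i,4]<60: continue
        p=W[l==i]; p=p[np.isfinite(p).all(1)]; cen=np.median(p,0); 
        u,sv,vt=np.linalg.svd(p-p.mean(0),full_matrices=False)
        e=(p-p.mean(0))@vt.T
        print(n,c[i].round(),s[i,4],"mean",p.mean(0).round(1),"x",vt[0].round(3),"n",vt[2].round(3),"ext",np.ptp(e,axis=0).round(0),"std",e.std(0).round(1), "mid",(p.mean(0)+vt.T@((np.percentile(e,1,axis=0)+np.percentile(e,99,axis=0))/2)).round(1))
# pad
for n in("scene","top"):
    z=np.load(n+".npz"); W=cloud(n,z["d"]); im=z["im"].astype(int)
    m=(W[...,0]>400)&(W[...,0]<680)&(W[...,1]>-420)&(W[...,1]<-230)&(W[...,2]>20)&(W[...,2]<36)
    p=W[m]; r=cv2.minAreaRect(p[:,:2].astype(np.float32)); print(n,"pad",r,np.median(p[:,2]))
    red=m&(im[...,0]>im[...,1]+70)&(im[...,0]>im[...,2]+70); print("red",W[red].mean(0), red.sum())
# foot plate rect top cam
z=np.load("top.npz");W=cloud("top",z["d"]);im=z["im"].astype(int)
m=(W[...,0]>380)&(W[...,0]<680)&(W[...,1]>-40)&(W[...,1]<330)&(W[...,2]>7)&(abs(im[...,0]-im[...,2])<25)
k,l,s,c=cv2.connectedComponentsWithStats(m.astype(np.uint8)); i=1+s[1:,4].argmax()
p=W[(l==i)&(W[...,2]<18)]; print("rack",cv2.minAreaRect(p[:,:2].astype(np.float32)),p[:,2].mean())
```

```text
scene [292. 192.] 559 mean [475.5  55.9  67. ] x [ 0.693 -0.356 -0.627] n [ 0.57  -0.264  0.778] ext [110.  42.  11.] std [31.5 10.4  1.9] mid [475.4  55.   66.8]
scene [324. 213.] 728 mean [517.1 151.7  67. ] x [ 0.701 -0.325 -0.635] n [ 0.573 -0.274  0.773] ext [111.  43.  12.] std [31.8 11.2  1.8] mid [517.2 151.3  67. ]
scene [358. 237.] 798 mean [559.8 246.5  65.7] x [ 0.722 -0.284 -0.631] n [-0.577  0.258 -0.775] ext [111.  43.  12.] std [30.5 11.1  1.9] mid [558.6 247.4  66.7]
top [189. 192.] 497 mean [558.7 246.1  67.2] x [-0.736  0.258  0.626] n [ 0.578 -0.244  0.779] ext [116.  41.   6.] std [31.3 10.5  1.1] mid [558.4 246.8  67.7]
top [228. 211.] 573 mean [513.8 151.2  70.3] x [-0.716  0.293  0.633] n [ 0.582 -0.249  0.774] ext [115.  38.   8.] std [32.6 10.7  1.1] mid [516.1 150.4  68.1]
top [269. 230.] 570 mean [473.2  56.   69. ] x [-0.71   0.312  0.632] n [-0.579  0.253 -0.775] ext [115.  38.   6.] std [32.1 10.7  1.1] mid [475.   54.9  67.4]
scene pad ((538.5421142578125, -316.2840576171875), (124.92478942871094, 183.63021850585938), 81.71249389648438) 27.70582467685544
red [ 463.65555213 -306.71948796   28.44668547] 143
top pad ((538.9974365234375, -319.1171875), (121.42888641357422, 181.25132751464844), 81.1576919555664) 28.45773402721305
red [ 465.45347992 -308.09301483   28.92080099] 232
rack ((517.8887939453125, 151.22857666015625), (307.5343017578125, 128.2534637451172), 66.5057373046875) 13.2130495038836
```

```bash
cat >> h.py <<'E'
from scipy.spatial.transform import Rotation as Ro
th=np.radians(156.5); lean=np.array([np.cos(th),np.sin(th),0]); Z=np.array([0,0,1.])
s50,c50=np.sin(np.radians(50)),np.cos(np.radians(50))
xs=s50*lean+c50*Z; zs=-c50*lean+s50*Z; ys=np.cross(zs,xs)
RG=np.c_[xs,-ys,-zs]; C=np.array([558.5,247.3,63.])
ph=np.radians(171.5); px=np.array([np.cos(ph),np.sin(ph),0]); PAD=np.array([538.8,-318,27.5])
RF=np.c_[px,-np.cross(Z,px),-Z]
def rel(pos,R):
    s=bot.sense(); R0=Ro.from_euler("xyz",s["tool_rot"]).as_matrix(); 
    print("xyz",(R0.T@(np.array(pos)-s["tool_pos"])/1000).round(4),"rot",Ro.from_matrix(R0.T@R).as_rotvec().round(4))
def st():
    s=bot.sense(); print({k:np.round(s[k],3) for k in("clock","q","tool_pos","tool_rot","ft_force","moment","width")})
E
python3 - <<'E'
from h import *
rel(C-180*-zs-24*zs if 0 else C+(180-24)*zs,RG)
E
```

```text
xyz [ 0.6827 -0.5818  0.049 ] rot [ 0.8401  0.3088 -2.3102]
```

>>> drive_tool(xyz=[[0.683, -0.582, 0.049], [0.683, -0.582, 0.049], [0.683, -0.582, 0.049], [0.683, -0.582, 0.049], [0.683, -0.582, 0.049], [0.683, -0.582, 0.049], [0.683, -0.582, 0.049], [0.683, -0.582, 0.049], [0.683, -0.582, 0.049], [0.683, -0.582, 0.049]], rot=[[0.84, 0.309, -2.31], [0.84, 0.309, -2.31], [0.84, 0.309, -2.31], [0.84, 0.309, -2.31], [0.84, 0.309, -2.31], [0.84, 0.309, -2.31], [0.84, 0.309, -2.31], [0.84, 0.309, -2.31], [0.84, 0.309, -2.31], [0.84, 0.309, -2.31]], hand=[1, 1, 1, 1, 1, 1, 1, 1, 1, 1])

```text
clock: 0.93
tool_pos: [392.7, -197.0, 208.5]
tool_rot: [-2.882, -0.344, 1.442]
ft_force: [-0.6, 0.0, 0.8]
width: 85.1
```

Run:
```python
from h import *
st(); rel(C+(180-24)*zs,RG)
```

```text
{'clock': np.float64(0.933), 'q': array([-0.614,  0.327,  1.69 ,  0.17 ,  1.52 , -0.573]), 'tool_pos': array([ 392.685, -197.014,  208.493]), 'tool_rot': array([-2.882, -0.344,  1.442]), 'ft_force': array([-0.57 ,  0.018,  0.774]), 'moment': array([-0.151, -0.131, -0.037]), 'width': np.float64(85.115)}
xyz [0.3999 0.2408 0.1129] rot [ 0.4148  0.1532 -1.1397]
```

Going well; I'll continue.

>>> drive_tool(xyz=[[0.4, 0.241, 0.113], [0.4, 0.241, 0.113], [0.4, 0.241, 0.113], [0.4, 0.241, 0.113], [0.4, 0.241, 0.113], [0.4, 0.241, 0.113], [0.4, 0.241, 0.113], [0.4, 0.241, 0.113], [0.4, 0.241, 0.113], [0.4, 0.241, 0.113]], rot=[[0.415, 0.153, -1.14], [0.415, 0.153, -1.14], [0.415, 0.153, -1.14], [0.415, 0.153, -1.14], [0.415, 0.153, -1.14], [0.415, 0.153, -1.14], [0.415, 0.153, -1.14], [0.415, 0.153, -1.14], [0.415, 0.153, -1.14], [0.415, 0.153, -1.14]], hand=[1, 1, 1, 1, 1, 1, 1, 1, 1, 1])

```text
clock: 1.77
tool_pos: [616.1, 154.2, 185.0]
tool_rot: [3.14, -0.7, 2.738]
ft_force: [0.7, -1.3, -0.3]
width: 85.6
```

Run:
```python
from h import *
st(); rel(C+(180-24)*zs,RG)
```

```text
{'clock': np.float64(1.767), 'q': array([ 0.077,  0.772,  1.07 ,  0.324,  1.923, -1.076]), 'tool_pos': array([616.13 , 154.188, 184.951]), 'tool_rot': array([ 3.14 , -0.7  ,  2.738]), 'ft_force': array([ 0.698, -1.276, -0.325]), 'moment': array([-0.123, -0.327,  0.025]), 'width': np.float64(85.579)}
xyz [-0.0098  0.0623 -0.0049] rot [-0.0029 -0.0016  0.0052]
```

>>> drive_tool(xyz=[[-0.01, 0.062, -0.005], [-0.01, 0.062, -0.005], [-0.01, 0.062, -0.005], [-0.01, 0.062, -0.005]], rot=[[-0.003, -0.002, 0.005], [-0.003, -0.002, 0.005], [-0.003, -0.002, 0.005], [-0.003, -0.002, 0.005]], hand=[1, 1, 1, 1])

```text
clock: 2.1
tool_pos: [650.3, 208.0, 180.6]
tool_rot: [-3.14, -0.699, 2.733]
ft_force: [-0.1, -0.1, -0.2]
width: 85.0
```

Run:
```python
from h import *
st(); rel(C+(180-24)*zs,RG); rel(C+(40)*zs,RG)
for n in("scene","top"):
    im,d=grab(n); cv2.imwrite(f"pics/{n}1.png",im[:,:,::-1])
```

```text
{'clock': np.float64(2.1), 'q': array([ 0.137,  0.849,  0.921,  0.369,  1.97 , -0.987]), 'tool_pos': array([650.342, 207.984, 180.589]), 'tool_rot': array([-3.14 , -0.699,  2.733]), 'ft_force': array([-0.082, -0.127, -0.237]), 'moment': array([-0.098, -0.312, -0.018]), 'width': np.float64(85.045)}
xyz [ 0.0009 -0.0006 -0.0017] rot [-0.0026 -0.0011  0.0009]
xyz [ 0.0008 -0.0003  0.1143] rot [-0.0026 -0.0011  0.0009]
```

View pics/scene1.png

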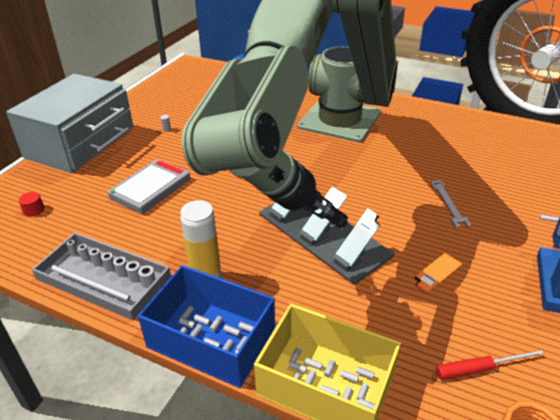

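View pics/top1.png

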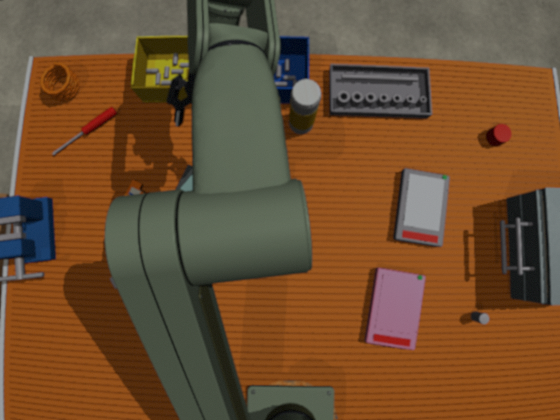

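The scene view shows the gripper at (335,208), over the notched slide and clear of the can at (200,235). I'll check how close the wrist gets to the can on the descent.

Run:
```python
from h import *
for n in("scene","top"):
    z=np.load(n+".npz"); W=cloud(n,z["d"]).reshape(-1,3); W=W[np.isfinite(W).all(1)]
    W=W[(W[:,2]>210)&(W[:,0]<900)&(W[:,0]>450)&(abs(W[:,1])<350)]
    S=W-132*zs
    for nm,Q in(("now",W),("after",S)):
        r=np.hypot(Q[:,0]-755,Q[:,1]+10)
        for R in(60,90,130): print(n,nm,R,(r<R).sum(),Q[r<R][:,2].min().round() if (r<R).any() else None)
```

```text
scene now 60 2 462.0
scene now 90 1145 419.0
scene now 130 3018 410.0
scene after 60 0 None
scene after 90 0 None
scene after 130 942 313.0
top now 60 30 461.0
top now 90 917 420.0
top now 130 2536 367.0
top after 60 0 None
top after 90 0 None
top after 130 200 323.0
```

>>> drive_tool(xyz=[[0.001, 0, 0.03], [0.001, 0, 0.06], [0.001, 0, 0.09], [0.001, 0, 0.114], [0.001, 0, 0.114], [0.001, 0, 0.114]], rot=[[-0.003, -0.001, 0.001], [-0.003, -0.001, 0.001], [-0.003, -0.001, 0.001], [-0.003, -0.001, 0.001], [-0.003, -0.001, 0.001], [-0.003, -0.001, 0.001]], hand=[1, 1, 1, 1, 1, 1])

```text
clock: 2.7
tool_pos: [581.5, 234.2, 96.0]
tool_rot: [-3.141, -0.699, 2.727]
ft_force: [-0.6, -0.1, -0.1]
width: 85.5
```

Run:
```python
from h import *
st(); rel(C-24*zs,RG)
im,d=grab("scene"); cv2.imwrite("pics/s2.png",cv2.resize(im[150:290,250:400],None,fx=4.2,fy=4.2,interpolation=cv2.INTER_CUBIC)[:,:,::-1])
```

```text
{'clock': np.float64(2.7), 'q': array([ 0.18 ,  0.8  ,  1.246,  0.371,  1.695, -1.044]), 'tool_pos': array([581.505, 234.183,  95.997]), 'tool_rot': array([-3.141, -0.699,  2.727]), 'ft_force': array([-0.626, -0.095, -0.081]), 'moment': array([-0.128, -0.268,  0.021]), 'width': np.float64(85.518)}
xyz [-0.0011  0.0027  0.0662] rot [ 0.0023 -0.0006 -0.0036]
```

View pics/s2.png

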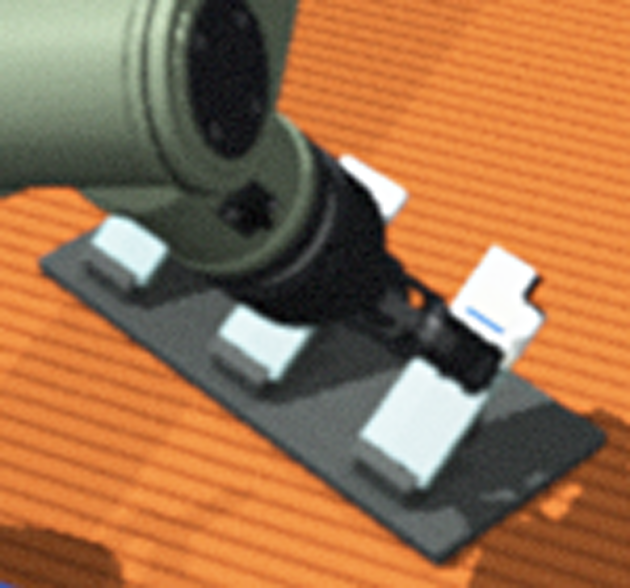

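The crop shows the fingers straddling the notched slide at about mid-length and clear of its neighbour. I'll go in.

>>> drive_tool(xyz=[[-0.001, 0.002, 0.01], [-0.001, 0.003, 0.025], [-0.001, 0.003, 0.04], [-0.001, 0.003, 0.055], [-0.001, 0.003, 0.066], [-0.001, 0.003, 0.066], [-0.001, 0.003, 0.066]], rot=[[0.002, 0, -0.004], [0.002, 0, -0.004], [0.002, 0, -0.004], [0.002, 0, -0.004], [0.002, 0, -0.004], [0.002, 0, -0.004], [0.002, 0, -0.004]], hand=[1, 1, 1, 1, 1, 1, 1])

```text
clock: 3.33
tool_pos: [546.6, 253.8, 45.8]
tool_rot: [3.138, -0.696, 2.734]
ft_force: [0.5, 0.1, -0.2]
width: 85.5
```

Run:
```python
from h import *
st(); rel(C-24*zs,RG)
im,d=grab("scene"); cv2.imwrite("pics/s3.png",cv2.resize(im[150:290,250:400],None,fx=4.2,fy=4.2,interpolation=cv2.INTER_CUBIC)[:,:,::-1])
```

```text
{'clock': np.float64(3.333), 'q': array([ 0.215,  0.805,  1.379,  0.386,  1.553, -1.073]), 'tool_pos': array([546.615, 253.842,  45.791]), 'tool_rot': array([ 3.138, -0.696,  2.734]), 'ft_force': array([ 0.523,  0.101, -0.207]), 'moment': array([-0.121, -0.228, -0.01 ]), 'width': np.float64(85.47)}
xyz [ 0.0007 -0.0013  0.0021] rot [0.0023 0.0026 0.0016]
```

View pics/s3.png

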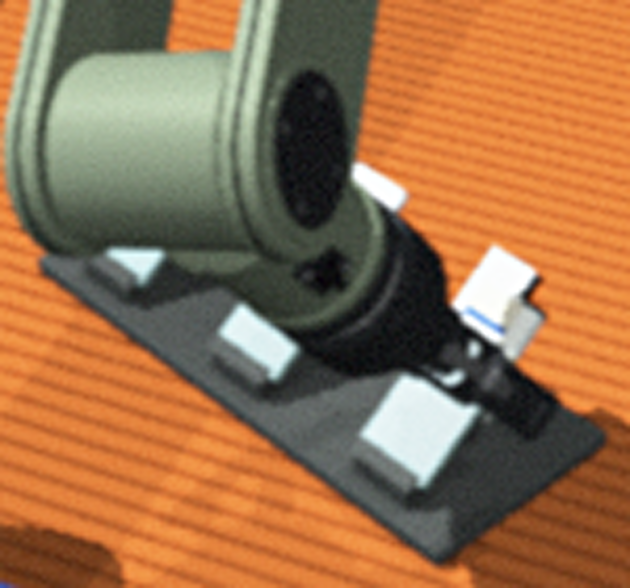

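No contact force, and the slide sits between the fingers. Closing now.

>>> drive_tool(xyz=[[0, -0.001, 0.002], [0, -0.001, 0.002], [0, -0.001, 0.002], [0, -0.001, 0.002], [0, -0.001, 0.002], [0, -0.001, 0.002], [0, -0.001, 0.002], [0, -0.001, 0.002], [0, -0.001, 0.002], [0, -0.001, 0.002]], rot=[[0.002, 0.002, 0.002], [0.002, 0.002, 0.002], [0.002, 0.002, 0.002], [0.002, 0.002, 0.002], [0.002, 0.002, 0.002], [0.002, 0.002, 0.002], [0.002, 0.002, 0.002], [0.002, 0.002, 0.002], [0.002, 0.002, 0.002], [0.002, 0.002, 0.002]], hand=[0.8, 0.6, 0.4, 0.2, 0, 0, 0, 0, 0, 0])

```text
clock: 4.22
tool_pos: [546.2, 253.3, 45.1]
tool_rot: [3.14, -0.695, 2.732]
ft_force: [4.5, -1.8, 5.2]
width: 42.5
```

Run:
```python
from h import *
st()
```

```text
{'clock': np.float64(4.217), 'q': array([ 0.214,  0.805,  1.381,  0.386,  1.552, -1.073]), 'tool_pos': array([546.199, 253.282,  45.072]), 'tool_rot': array([ 3.14 , -0.695,  2.732]), 'ft_force': array([ 4.495, -1.759,  5.157]), 'moment': array([-0.184, -0.266,  0.04 ]), 'width': np.float64(42.505)}
```

Gripped at 42.5 mm. I'll draw it up along its length, then lift clear.

>>> drive_tool(xyz=[[0.005, 0, -0.001], [0.01, 0, -0.001], [0.015, 0, -0.001], [0.02, 0, -0.001], [0.025, 0, -0.001], [0.03, 0, -0.002], [0.035, 0, -0.003], [0.035, 0, -0.003]], rot=[[0, 0, 0], [0, 0, 0], [0, 0, 0], [0, 0, 0], [0, 0, 0], [0, 0, 0], [0, 0, 0], [0, 0, 0]], hand=[0, 0, 0, 0, 0, 0, 0, 0])

```text
clock: 4.88
tool_pos: [522.9, 263.7, 70.9]
tool_rot: [3.139, -0.695, 2.733]
ft_force: [0.4, 0.2, -1.8]
width: 42.4
```

Run:
```python
from h import *
st()
im,d=grab("scene"); cv2.imwrite("pics/s4.png",cv2.resize(im[150:290,250:400],None,fx=4.2,fy=4.2,interpolation=cv2.INTER_CUBIC)[:,:,::-1])
```

```text
{'clock': np.float64(4.883), 'q': array([ 0.235,  0.751,  1.425,  0.397,  1.554, -1.054]), 'tool_pos': array([522.937, 263.716,  70.861]), 'tool_rot': array([ 3.139, -0.695,  2.733]), 'ft_force': array([ 0.446,  0.163, -1.834]), 'moment': array([-0.101, -0.324, -0.054]), 'width': np.float64(42.44)}
```

View pics/s4.png

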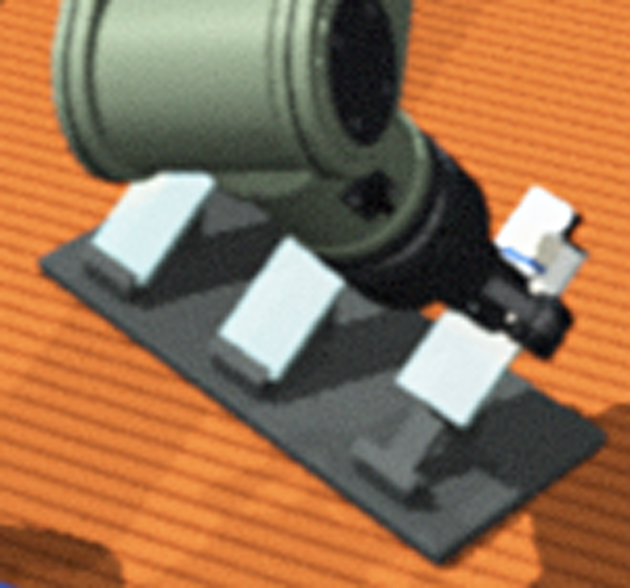

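>>> drive_tool(xyz=[[0.008, 0, -0.012], [0.023, 0, -0.028], [0.042, 0, -0.05], [0.061, 0, -0.073], [0.08, 0, -0.096], [0.1, 0, -0.12], [0.12, 0, -0.143], [0.129, 0, -0.153], [0.129, 0, -0.153]], rot=[[0, 0, 0], [0, 0, 0], [0, 0, 0], [0, 0, 0], [0, 0, 0], [0, 0, 0], [0, 0, 0], [0, 0, 0], [0, 0, 0]], hand=[0, 0, 0, 0, 0, 0, 0, 0, 0])

```text
clock: 5.68
tool_pos: [522.8, 263.8, 273.5]
tool_rot: [3.133, -0.689, 2.736]
ft_force: [-0.3, 0.1, -1.1]
width: 42.7
```

Run:
```python
from h import *
st()
s=bot.sense()
rel(PAD+[0,0,220],RF); rel(PAD+[-60,150,220],RF)
for n in("scene","top"):
    im,d=grab(n); cv2.imwrite(f"pics/{n}5.png",im[:,:,::-1])
```

```text
{'clock': np.float64(5.683), 'q': array([ 0.235,  0.588,  1.197,  0.422,  1.906, -0.9  ]), 'tool_pos': array([522.842, 263.837, 273.539]), 'tool_rot': array([ 3.133, -0.689,  2.736]), 'ft_force': array([-0.252,  0.108, -1.066]), 'moment': array([-0.163, -0.361, -0.037]), 'width': np.float64(42.715)}
xyz [-0.2049 -0.5272 -0.1397] rot [ 0.0968 -0.6843 -0.2496]
xyz [-0.1167 -0.4137 -0.066 ] rot [ 0.0968 -0.6843 -0.2496]
```

View pics/scene5.png

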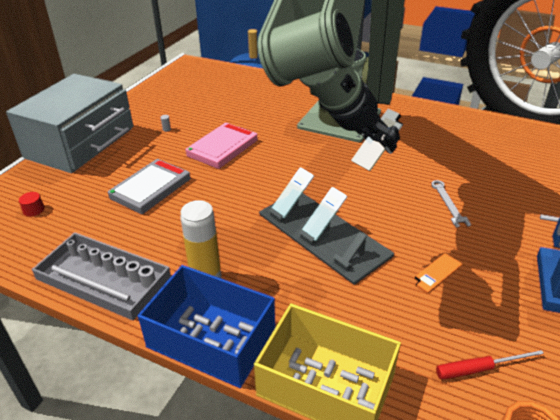

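The slide is in the gripper at scene (372,150), and the spares are still at (292,193) and (325,215). Carrying it to above the pad.

>>> drive_tool(xyz=[[-0.006, -0.016, -0.004], [-0.016, -0.042, -0.011], [-0.029, -0.074, -0.02], [-0.041, -0.106, -0.028], [-0.054, -0.138, -0.037], [-0.066, -0.17, -0.045], [-0.078, -0.202, -0.053], [-0.091, -0.234, -0.062], [-0.103, -0.266, -0.07], [-0.114, -0.295, -0.078]], rot=[[0.003, -0.02, -0.007], [0.008, -0.055, -0.02], [0.014, -0.096, -0.035], [0.02, -0.138, -0.05], [0.025, -0.179, -0.065], [0.031, -0.22, -0.08], [0.037, -0.262, -0.096], [0.043, -0.303, -0.111], [0.049, -0.345, -0.126], [0.054, -0.383, -0.14]], hand=[0, 0, 0, 0, 0, 0, 0, 0, 0, 0])

```text
clock: 6.62
tool_pos: [528.9, -63.9, 253.1]
tool_rot: [3.121, -0.312, 2.886]
ft_force: [0.9, 0.4, -0.3]
width: 42.9
```

Run:
```python
from h import *
st(); rel(PAD+[0,0,220],RF)
```

```text
{'clock': np.float64(6.617), 'q': array([-0.17 ,  0.402,  1.422,  0.047,  1.627, -1.486]), 'tool_pos': array([528.866, -63.931, 253.109]), 'tool_rot': array([ 3.121, -0.312,  2.886]), 'ft_force': array([ 0.86 ,  0.423, -0.339]), 'moment': array([-0.02 , -0.179,  0.034]), 'width': np.float64(42.91)}
xyz [-0.0721 -0.2429 -0.0225] rot [ 0.0375 -0.311  -0.1101]
```

>>> drive_tool(xyz=[[-0.009, -0.03, -0.003], [-0.018, -0.06, -0.006], [-0.027, -0.09, -0.008], [-0.036, -0.12, -0.011], [-0.045, -0.15, -0.014], [-0.053, -0.18, -0.017], [-0.062, -0.208, -0.019], [-0.068, -0.23, -0.021], [-0.072, -0.243, -0.022], [-0.072, -0.243, -0.022]], rot=[[0.005, -0.038, -0.014], [0.009, -0.077, -0.027], [0.014, -0.115, -0.041], [0.019, -0.154, -0.054], [0.023, -0.192, -0.068], [0.028, -0.23, -0.081], [0.032, -0.266, -0.094], [0.035, -0.294, -0.104], [0.037, -0.311, -0.11], [0.037, -0.311, -0.11]], hand=[0, 0, 0, 0, 0, 0, 0, 0, 0, 0])

```text
clock: 7.45
tool_pos: [536.7, -320.2, 243.6]
tool_rot: [3.14, -0.005, 2.99]
ft_force: [-0.1, -0.5, -0.7]
width: 42.8
```

Run:
```python
from h import *
st()
# measured slide
for n in("scene","top"):
    im,d=grab(n); cv2.imwrite(f"pics/{n}6.png",im[:,:,::-1])
```

```text
{'clock': np.float64(7.45), 'q': array([-5.560e-01,  3.950e-01,  1.418e+00, -1.000e-03,  1.333e+00,
       -1.975e+00]), 'tool_pos': array([ 536.659, -320.231,  243.586]), 'tool_rot': array([ 3.14 , -0.005,  2.99 ]), 'ft_force': array([-0.114, -0.503, -0.678]), 'moment': array([ 0.031, -0.006,  0.035]), 'width': np.float64(42.775)}
```

View pics/scene6.png

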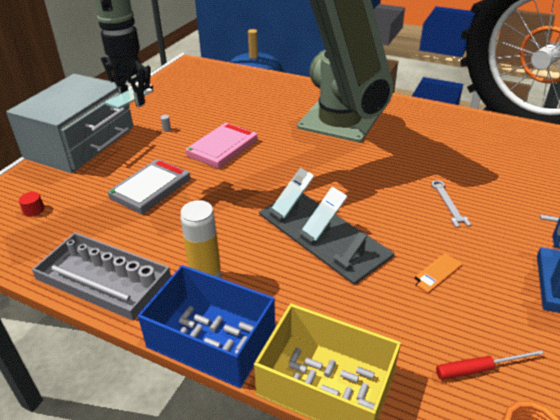

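View pics/top6.png

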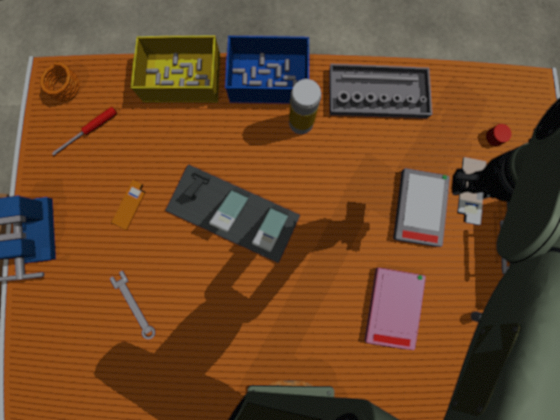

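The slide hangs level over the pad at top (470,190), frosted end towards the red-strip side. Lowering.

>>> drive_tool(xyz=[[-0.002, -0.002, 0.01], [-0.002, -0.002, 0.035], [-0.002, -0.002, 0.065], [-0.002, -0.002, 0.095], [-0.002, -0.002, 0.125], [-0.002, -0.002, 0.148], [-0.002, -0.002, 0.16], [-0.002, -0.002, 0.16], [-0.002, -0.002, 0.16]], rot=[[0, -0.004, 0], [0, -0.005, 0], [0, -0.005, 0], [0, -0.005, 0], [0, -0.005, 0], [0, -0.005, 0], [0, -0.005, 0], [0, -0.005, 0], [0, -0.005, 0]], hand=[0, 0, 0, 0, 0, 0, 0, 0, 0])

```text
clock: 8.3
tool_pos: [538.3, -317.9, 83.1]
tool_rot: [3.137, -0.002, 2.993]
ft_force: [1.0, -0.7, -0.6]
width: 42.7
```

Run:
```python
from h import *
st()
for n in("scene","top"):
    im,d=grab(n); 
    r=(60,60,160,120) if n=="scene" else (380,120,150,140)
    x,y,w,h=r; c=cv2.resize(im[y:y+h,x:x+w],None,fx=4,fy=4,interpolation=cv2.INTER_CUBIC); cv2.imwrite(f"pics/{n}7.png",c[:,:,::-1])
    W=cloud(n,d); q=im.astype(int)
    m=(W[...,2]>90)&(W[...,2]<130)&(abs(W[...,0]-538)<90)&(abs(W[...,1]+318)<50)&(q.sum(-1)>250)
    p=W[m]; print(n,m.sum(),cv2.minAreaRect(p[:,:2].astype(np.float32)))
    A=np.c_[p[:,:2],np.ones(len(p))]; k=np.linalg.lstsq(A,p[:,2],rcond=None)[0]; k0=abs(p[:,2]-A@k)<4; k=np.linalg.lstsq(A[k0],p[k0,2],rcond=None)[0]
    print("slopes deg",np.degrees(np.arctan(k[:2])),"z at pad centre",k@[538.8,-318,1], k0.sum())
    for pt,nm in(((475,55),"a"),((517,151),"b"),((755,-10),"can")):
        pass
```

```text
{'clock': np.float64(8.3), 'q': array([-0.553,  0.519,  1.641,  0.004,  0.985, -1.978]), 'tool_pos': array([ 538.286, -317.946,   83.087]), 'tool_rot': array([ 3.137e+00, -2.000e-03,  2.993e+00]), 'ft_force': array([ 0.998, -0.674, -0.61 ]), 'moment': array([ 0.014, -0.008,  0.044]), 'width': np.float64(42.698)}
scene 394 ((539.1881713867188, -315.573974609375), (66.68165588378906, 123.81181335449219), 71.09833526611328)
slopes deg [ 0.58585732 -1.34851345] z at pad centre 108.77218334920991 351
top 615 ((540.4832153320312, -316.8741149902344), (61.98635482788086, 120.6530990600586), 80.7024917602539)
slopes deg [ 0.71045728 -0.54155559] z at pad centre 110.86733726903458 595
```

View pics/scene7.png

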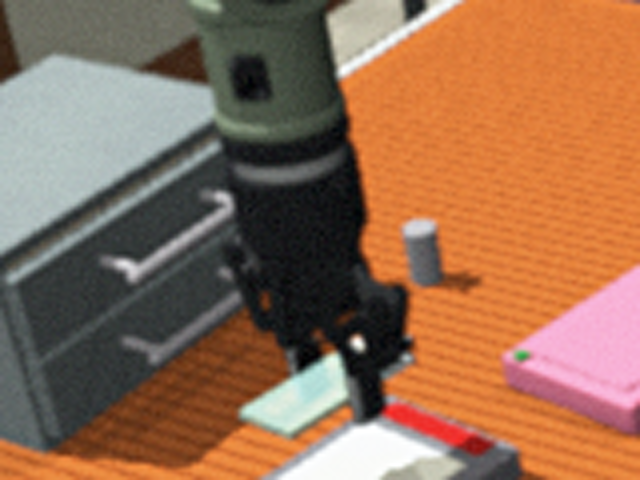

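View pics/top7.png

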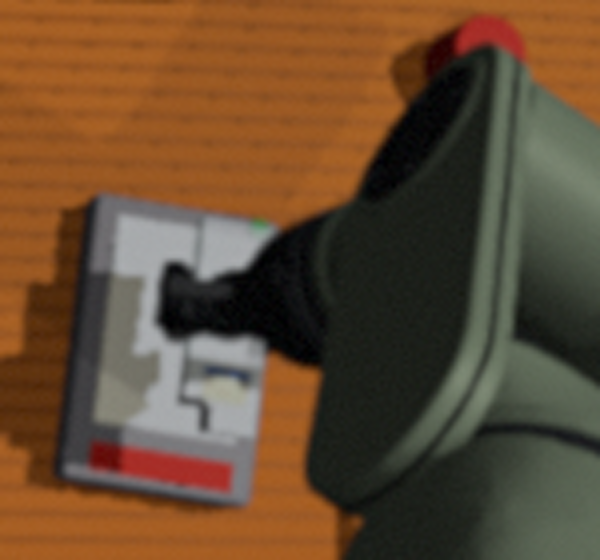

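The slide is level within about 1.5°. Its centre is within about 3 mm of the pad's middle and about 80 mm above it, with label and notch up at the red end. I'll settle the arm, then recheck the spares and the can.

>>> drive_tool(xyz=[[0, 0, 0], [0, 0, 0], [0, 0, 0], [0, 0, 0], [0, 0, 0], [0, 0, 0]], rot=[[0, 0, 0], [0, 0, 0], [0, 0, 0], [0, 0, 0], [0, 0, 0], [0, 0, 0]], hand=[0, 0, 0, 0, 0, 0])

```text
clock: 8.9
tool_pos: [539.4, -319.1, 85.4]
tool_rot: [3.139, 0.002, 2.993]
ft_force: [-0.2, -0.0, -1.6]
width: 42.5
```

Run:
```python
from h import *
a=cv2.imread("pics/scene0.png")[:,:,::-1].astype(int)
im,d=grab("scene"); st()
for nm,(x,y) in dict(spare1=(292,193),spare2=(325,215),can=(200,240)).items():
    s=(slice(y-32,y+32),slice(x-22,x+22))
    sh,_=cv2.phaseCorrelate(a[s].mean(-1),im[s].astype(float).mean(-1)); print(nm,"shift px",np.round(sh,2),"mean diff",abs(a[s]-im[s].astype(int)).mean().round(1))
bot.close_job()
```

```text
{'clock': np.float64(8.95), 'q': array([-0.554,  0.517,  1.638,  0.003,  0.985, -1.978]), 'tool_pos': array([ 539.376, -319.145,   85.356]), 'tool_rot': array([3.139e+00, 2.000e-03, 2.993e+00]), 'ft_force': array([ 0.339, -0.314, -1.454]), 'moment': array([-0.015, -0.002, -0.064]), 'width': np.float64(42.486)}
spare1 shift px [0.42 0.04] mean diff 13.8
spare2 shift px [ 0.51 -0.27] mean diff 15.0
can shift px [0.56 0.02] mean diff 6.9
the job is handed in; nothing more can be done
```

I took the notched slide out of the end bay nearest the orange decoy and gripped it by its long edges. I drew it up off its ledge, carried it over the grey pad, and handed the job in at 8.95 s with it still in the gripper.

- **Position:** its centre is about 3 mm from the pad's middle and about 80 mm above the surface. The arm drifted up about 2 mm after that measurement.
- **Orientation:** it is level within about 1.5°, label side up, with the frosted end and notch towards the red strip. From above its length lines up with the pad's within about 1°. The scene camera's outline read about 10° off, but that outline was 67 mm wide for a 44 mm slide, so I think the fingers spoiled it.
- **Grip:** the fingers stopped at 42.5 mm on the 44 mm slide. The wrist felt about 1.5 N, and nothing suggested contact with the pad.
- **Spares and can:** they shifted by about 0.6 pixel or less in the scene view, all in the same direction, so I take it they did not move.

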